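Clamp a hub plate in the inspection fixture and hold the lever

TASK

Slide the aluminium hub plate on the inspection fixture into the corner of the two fences until it sits square and flush against both. Then swing the clamp's safety catch outwards by its upright thumb tab until it stops, and only then pull the clamp lever forwards, over the plate, as far as it goes, so that its sprung foot presses the plate down. Finish with the fingers still holding the lever there (it springs back if let go), the plate still flush; leave the gauges, tools and boxes round about where they are.

Things in the scene. Friction and masses are not known exactly. Their poses are not given: they have to be found in the camera images.
- fixture: fixed dark steel base plate 12 mm thick; origin on the table, -x its front (robot side), z up; plate x -150..100, y -140..75 mm. Bright steel fences 12 mm thick, 18 mm high above the plate: back fence along y, face at x=30 (y -128..62); side fence along x on the left, face at y=50 (x -72..28). Clamp with lever behind the back fence at y=10, catch to its right at y=-60
- corner (a point): the inner corner of the two fences at the base plate's top surface (fixture frame 30, 50, 12 mm); axes as the fixture: the back fence lies towards +x, the side fence towards +y
- part: loose machined aluminium hub plate, about 0.55 kg (varies), 110 (x) x 100 (y) x 22 mm with a round boss 32 mm in diameter and 14 mm high on top, 25 mm towards its -x side from the centre; slides flat on the base plate; origin under its centre; its x axis runs with the fixture's x when seated (it starts up to 0.3 rad askew, 10 to 50 mm away from the fences)
- part_corner (a point): the plate's lower corner (+55, +50, 0 mm in the plate's frame) that must come to corner
- catch (a joint): safety catch angle, rad: 0 (starts at 0 to 0.1) the pawl lies across the front of the lever rod and blocks it; grows as the thumb tab tips outwards, towards the fixture's -y side (away from the lever), 1.35 is the stop. Light friction (about 1 N at the tab), stays where it is left. Clear of the lever from about 1.0
- catch_pivot (a point): pivot of the catch, its axis along the fixture's x, at 75.5, -60, 120 mm in the fixture frame; the catch turns about it, tab from up to -y. The grey post that carries it is just behind: x 84..99, y -71..-49 mm, 134 mm high
- catch_tab (a point): middle of the top edge of the dark steel thumb tab: 18 mm wide (fixture x), 8 mm thick (y), rising 55 mm from the pivot, top 175 mm above the table when closed. The pawl, a bar 78 mm long (8 x 12 mm section) from the same pivot at a right angle to the tab, points to +y when closed and up when open, its tip then about 197 mm above the table
- lever (a joint): clamp lever angle, rad: 0 at rest (leaning back), grows as the knob is pulled towards the fixture's front (-x), 0.6 is the stop. A return spring and the foot's spring need up to about 9 N at the knob; let go, it swings back to 0. The foot touches the seated plate from about 0.42
- lever_hinge (a point): hinge of the lever, axis along the fixture's y, at 72, 10, 65 mm in the fixture frame
- handle: the whole clamp lever, turning on its hinge (its origin, as lever_hinge; its y axis is the hinge axis): a steel rod 12 mm in diameter with a black drum-shaped knob on top, and a short arm that carries the foot
- lever_knob (a point): centre of the black drum knob: a cylinder 30 mm in diameter and 26 mm long with flat ends, its axis along the fixture's y (pinch it over its ends), 150 mm from the hinge; at rest the rod leans back (+x) by 0.3 rad, at the stop forward by 0.3 rad (knob centre 208 mm above the table in both, 215 in between)
- foot: sprung rubber-tipped foot, 16 mm in diameter, at the end of the lever's 65 mm arm in front of the hinge; at rest it hangs over the plate's seat about 65 mm above the table, 35 to 55 mm in front of the back fence; swings down as the lever is pulled and yields up to 16 mm (about 0.7 N/mm)
- ring_gauge: steel ring gauge, 60 mm outside, 36 mm bore, 18 mm high, lying flat on the table left of the fixture; origin under its centre. Bystander
- setting_block: plain steel setting block 75 x 50 x 25 mm lying on the table left of the fixture; origin under its centre. Bystander
- plug_gauge: small steel plug gauge standing on the rear right of the fixture's base plate, 24 mm diameter, 30 mm high; origin under its centre. Bystander
- driver: screwdriver with black handle, 170 mm, lying on the table close to the right of the fixture; origin on the table under it. Bystander
- brush: wooden-handled brush, 180 mm, lying on the table farther right of the fixture. Bystander
- spray: white plastic bottle, 52 mm diameter, 130 mm high, standing behind the fixture to the left. Bystander
- gauge_pin_box: closed wooden box 110 x 70 x 30 mm on the table behind the fixture to the right. Bystander

How it is judged:
On the way, in this order (a step that is already met when the one before it is completed fails the run):
1. the plate sits square and flush against both fences (x of part_corner in the frame of corner above -0.0025 m and y of part_corner in the frame of corner above -0.0025 m and angle between the x axis of part and the x axis of fixture, either way round below 0.03 rad and angle between part's own z axis and vertical below 0.03 rad and value of joint lever below 0.2 rad), for 0.2 s.
2. the safety catch is swung open, the lever still at rest (value of joint catch above 1 rad and value of joint lever below 0.2 rad), for 0.2 s.
3. the lever is pulled and its foot presses the flush plate (value of joint lever above 0.52 rad and contact force between foot and part above 4 N and contact force between the fingers and handle above 1.5 N and x of part_corner in the frame of corner above -0.0025 m and y of part_corner in the frame of corner above -0.0025 m and angle between the x axis of part and the x axis of fixture, either way round below 0.03 rad and angle between part's own z axis and vertical below 0.03 rad), for 0.2 s.
At the end, for the whole second after the job is handed in: The plate's corner is within 2.5 mm of both fences, square within 0.03 rad and flat; the catch is open past 1.0 rad; the lever is held past 0.52 rad of its 0.6 by the fingers touching it with over 1.5 N, its foot pressing the plate with over 4 N; all of it kept through the last second (all of step 3 and value of joint catch above 1 rad); the arm keeps its last pose, push and grip.
It fails at once if the lever is forced while the catch is closed (value of joint lever above 0.2 rad and value of joint catch below 0.7 rad).
It fails at once if a bystander is moved more than 40 mm (distance of any of ring_gauge, setting_block, plug_gauge, driver, brush, spray, gauge_pin_box from where it was at the start of the episode above 0.04 m).
It also fails if it takes over 64 s, if anything falls off the work surface, if the arm or the gripper's body presses on something with over 40 N, if the wrist force passes 120 N, or if a joint passes its speed limit or range.

ROBOT

A 6-joint arm with a two-finger parallel gripper is mounted at the origin on the work surface. World frame = base frame: x ahead of the robot, y to its left, z up, the work surface at z = 0. Lengths are in m, angles in rad, forces in N, time in s.
With the tool pointing down it reaches from about 0.4 to 0.825 m from the base axis. Payload 7 kg.
Tool frame: the origin (TCP) lies on the centre line of the jaws, within the pads' length; the fingertips stand 22 mm ahead of it and the grasp point (between the pads) lies 3 mm ahead of it (arm.tcp_to_tips is the distance from the TCP to the fingertips, in m); z points along the fingers, y is the line along which they close (so a half turn about z gives the same grasp; the last joint's range is limited). The gripper opens to 88 mm and grips with 3 to 60 N. Pads are 19 mm wide; open, the fingers measure 130 mm over their backs; the gripper's body (78 mm by 193 mm) begins 47 mm behind the grasp point.
Start: joints at [1.408, 0.359, 0.012, 0, -1.224, -0.288], TCP at [0.294, 0.608, 0.249] pointing down, gripper open.
Joint ranges: [-3.07, 3.07], [-1.43, 2.12], [-1.02, 1.25], [-3.03, 1.67], [-3.05, -0], [-3.03, 3.03]. Speed limits (rad/s): [2.39, 2.39, 3.01, 3.14, 3.14, 3.14].

INTERFACE

Orientations are given as [roll, pitch, yaw] about the fixed x, y, z axes, in that order (R = Rz(yaw) Ry(pitch) Rx(roll)).
In Python, from station import arm gives the robot as it stands.
- The arm moves only by the tool jog_arm, never from a script. Its argument "targets" is a list of rows, each an object of numbers: "dx", "dy", "dz": the shift along the tool's x, y, z in mm; "rx", "ry", "rz": the turn, a rotation vector about the tool's x, y, z in rad; "gripper": the closure, from 0 (fully open) to 1 (shut). In form: [{"dx": .., "dy": .., "dz": .., "rx": .., "ry": .., "rz": .., "gripper": ..}, ...]. A call has exactly 8 rows; each row is the pose to reach, as a shift and turn from the pose commanded when the call began, along the tool's axes at that moment; what a row does not reach only later rows make up. A row lasts 1/12 s, in which the tool goes at most 41.7 mm and 7.16 degrees, less where a joint would pass 70% of its speed; a pose out of reach is approached as far as the arm can. A call with a gripper value outside its range is refused whole. The fingers move at their own pace and stop on an object; "force" is the grip in N (left out, the last holds). Time passes only in rows, so rows that repeat a pose let the fingers close, or fill a call up. It gives the time, the measured TCP pose, the force, the opening and the grip force at its end, in the units of the state.
- arm.get_state(): the state, without advancing time (a new reading comes with each control period).
- arm.grab_frame(name): name is "scene" or "side" or "wrist"; returns a dict with "frame" (480x640x3 uint8, red, green, blue), "z_map" (480x640 float32, m along the optical axis (not along the pixel's ray), 0 where there is no reading), "fx", "fy", "cx", "cy" (pixels), "view" (4x4, takes a point from world to camera coordinates). Camera axes: x right, y down, z forward; pixel columns grow to the right and rows downward; lengths in m; the calibration is good to about 2 mm. A picture is of the moment at which its call begins.
- arm.job_done(): hands the job in; it is judged then, once.
The state is a dict: "t": time; "q": joint angles; "qd": joint speeds; "joint_efforts": joint torques, N m; "eef_pos": TCP position; "ee_rot": TCP orientation; "force": force on the tool from outside, world axes, zero at the start; "moment": the same for the moment, N m; "width": finger opening in m; "gripper_force": force on a finger pad.
Only numpy, scipy, OpenCV 4.12 (cv2) and the standard library are available. Lean on these libraries where they do the work, as an engineer would, in place of code of your own. Each camera call takes 0.05 s, during which the arm holds its last target. There are 200 camera calls.

## Working session

There is one attempt and no reset: what is moved stays moved. The work goes in short steps, Python scripts to look and compute and a tool call to move; the robot and the scene stay as the last step left them, time stands still between calls to the robot, and variables do not carry over. Pictures are saved under pics/ and viewed, at most 10 in all, crops included, and the job is handed in when it is done.

Besides the shell and the picture viewer there is one more tool, called after "Emit:" as a command line: name --argument value ..., lists and objects as JSON in quotes. jog_arm: Moves the arm, as the interface text tells. Its arguments: {"type":"object","properties":{"targets":{"type":"array","items":{"type":"object","properties":{"dx":{"type":"number"},"dy":{"type":"number"},"dz":{"type":"number"},"rx":{"type":"number"},"ry":{"type":"number"},"rz":{"type":"number"},"gripper":{"type":"number"}}}},"force":{"type":"number"}},"required":["targets"]}

```bash
mkdir -p pics; ls; python3 - <<'E'
from station import arm
import cv2,numpy as np
for n in ["scene","side"]:
    f=arm.grab_frame(n); np.savez(n+".npz",**f)
    cv2.imwrite(f"pics/{n}0.png",f["frame"][:,:,::-1])
    print(n,f["fx"],f["cx"],f["cy"],np.linalg.inv(f["view"])[:3].round(3).tolist())
print(arm.get_state())
E
```

```text
pics
scene 494.2794380052522 317.4847511977055 232.83550292770894 [[-0.656, 0.541, -0.526, 1.062], [0.755, 0.462, -0.465, 0.442], [-0.008, -0.703, -0.712, 0.784]]
side 474.68110466883417 320.2997171346253 240.1088111755615 [[0.852, -0.336, 0.402, 0.25], [-0.524, -0.527, 0.669, -0.576], [-0.013, -0.78, -0.625, 0.689]]
{'t': 0.1, 'q': array([ 1.40812224e+00,  3.59295340e-01,  1.11419258e-02, -3.14284395e-04,
       -1.22409949e+00, -2.88107024e-01]), 'qd': array([ 0.00133517, -0.00134625,  0.00096329,  0.00170867, -0.00128338,
        0.00051487]), 'joint_efforts': array([-1.98305199e-03, -5.84161627e+01,  2.93750256e+01,  7.01553494e+00,
        1.01956030e-02, -4.92726917e-05]), 'eef_pos': array([0.29391457, 0.60719285, 0.24772448]), 'ee_rot': array([ 3.14011216e+00, -1.30619560e-04, -4.50888018e-01]), 'force': array([ 1.21037894, -0.04784321,  0.17336654]), 'moment': array([0.04374023, 0.01554037, 0.01057241]), 'gripper_force': 0.0, 'width': 0.08761697140153618}
```

View pics/scene0.png

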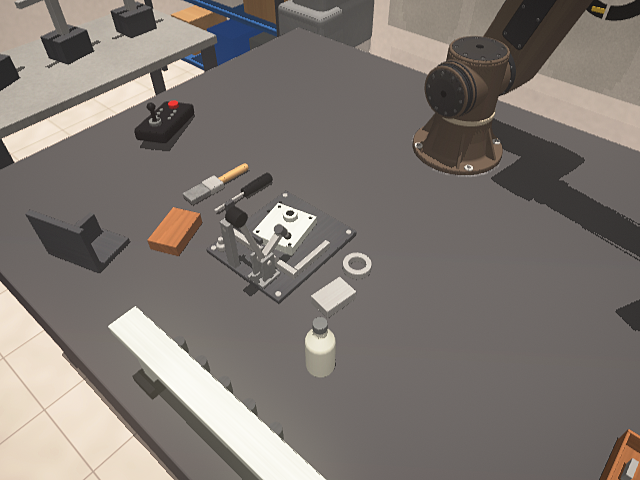

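View pics/side0.png

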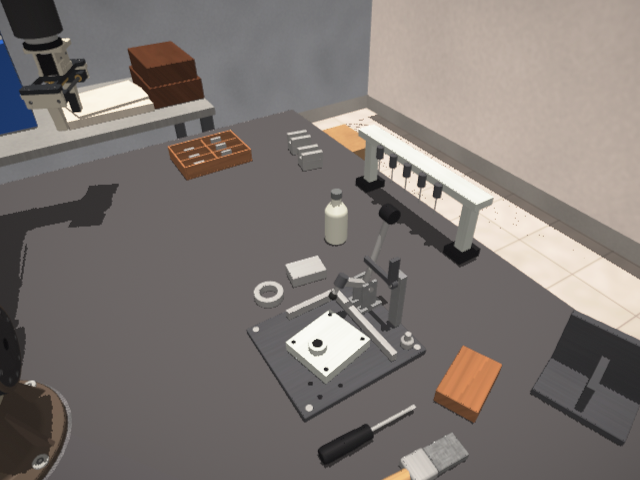

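The scene view shows the white plate at about (285,228), the clamp knob at (236,215) and the catch at about (262,262). In the side view the plate is at (328,345), the knob at (390,213), the catch tab at (394,267) and the plug gauge at (408,340).

```bash
cat > h.py <<'E'
import numpy as np,cv2
def cloud(f):
    z=f["z_map"].astype(float);v,u=np.mgrid[:480,:640]
    P=np.stack([(u-f["cx"])/f["fx"]*z,(v-f["cy"])/f["fy"]*z,z,np.ones_like(z)],-1)
    P=P@np.linalg.inv(f["view"]).T
    P[z==0]=np.nan
    return P[...,:3]
def proj(f,p):
    p=np.atleast_2d(p);c=p@f["view"][:3,:3].T+f["view"][:3,3]
    return np.c_[c[:,0]/c[:,2]*f["fx"]+f["cx"],c[:,1]/c[:,2]*f["fy"]+f["cy"]]
def rect(p): 
    r=cv2.minAreaRect((p*1000).astype(np.float32)); return r
E
python3 - <<'E'
from h import *
ctr={"scene":(285,228),"side":(328,345)}
for n in ctr:
    f=dict(np.load(n+".npz"));P=cloud(f);c=P[ctr[n][1],ctr[n][0]];print(n,c)
    near=np.hypot(*(P[...,:2]-c[:2]).transpose(2,0,1))<.25
    t=P[near&(abs(P[...,2])<.006)];print("table z",np.median(t[:,2]),t[:,2].std())
    for lo,hi,nm in[(.008,.0165,"base"),(.031,.038,"part")]:
        m=(near&(P[...,2]>lo)&(P[...,2]<hi)).astype(np.uint8)
        if nm=="part": m=m&(f["frame"].min(2)>150)
        k,l,s,_=cv2.connectedComponentsWithStats(m)
        for i in np.argsort(-s[1:,4])[:3]+1:
            q=P[l==i];print(nm,s[i,4],rect(q[:,:2]),np.median(q[:,2]))
    fr=f["frame"]; x,y=(ctr[n][0]-90,ctr[n][1]-75) if n=="scene" else (235,195)
    cv2.imwrite(f"pics/{n}c.png",cv2.resize(fr[y:y+150,x:x+200,::-1],None,fx=4,fy=4,interpolation=cv2.INTER_CUBIC))
    print("crop",x,y)
E
```

```text
scene [ 0.58940069 -0.06096532  0.10268271]
table z -0.00018416407670585055 0.0015068790073717666
base 4060 ((554.9443359375, -109.25332641601562), (254.59881591796875, 218.191162109375), 0.4640176594257355) 0.011882002923560064
base 110 ((617.783203125, 89.61703491210938), (40.653968811035156, 86.54335021972656), 46.61962890625) 0.012556032700878017
base 104 ((679.0999145507812, -272.5689392089844), (110.79306030273438, 14.34030532836914), 16.061416625976562) 0.012765055621815347
part 1152 ((534.5048217773438, -121.2742919921875), (113.12440490722656, 100.61461639404297), 13.06714153289795) 0.033929359118944014
part 14 ((590.3119506835938, -20.09969139099121), (10.85977554321289, 12.83581829071045), 61.38908386230469) 0.0314254276904834
part 9 ((568.4022827148438, -20.742393493652344), (4.801510810852051, 13.18511962890625), 70.8380355834961) 0.031612215785247866
crop 195 153
side [ 0.53004095 -0.13055801  0.03566341]
table z 0.0008496041113370545 0.0012324621770322375
base 7726 ((555.486083984375, -108.44481658935547), (249.62680053710938, 218.68199157714844), 0.40514832735061646) 0.01282288949070165
base 130 ((639.8579711914062, -321.3524169921875), (4.082139015197754, 60.15819549560547), 21.79164695739746) 0.012054885117261549
base 124 ((591.5535278320312, 58.09040069580078), (38.41097640991211, 85.80178833007812), 50.51110076904297) 0.012376874521166203
part 2500 ((535.3732299804688, -120.95639038085938), (111.60449981689453, 101.42572784423828), 12.12303352355957) 0.03480406527960456
part 100 ((617.14990234375, -136.2001953125), (12.103527069091797, 73.61283874511719), 1.3734182119369507) 0.03178199110549895
part 36 ((545.487548828125, -20.578977584838867), (30.566028594970703, 9.526379585266113), 1.696824550628662) 0.03151223483934351
crop 235 195
```

View pics/scenec.png

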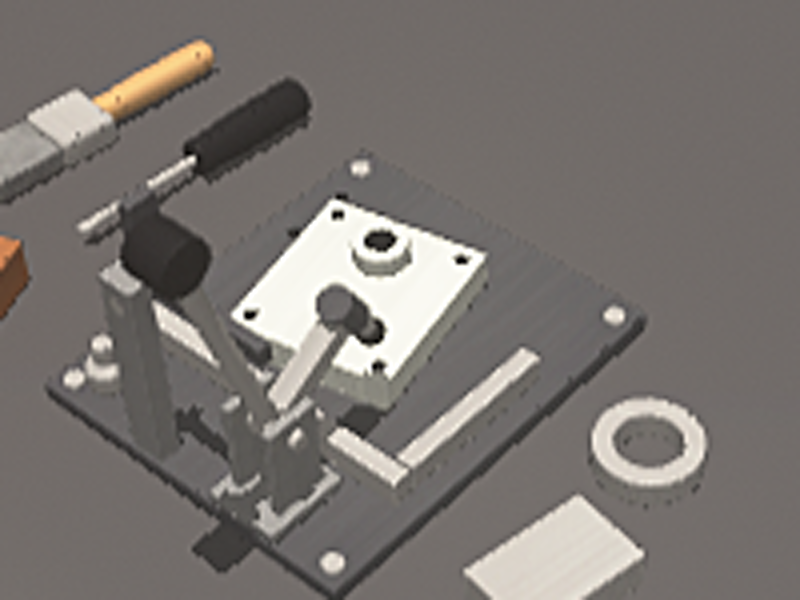

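View pics/sidec.png

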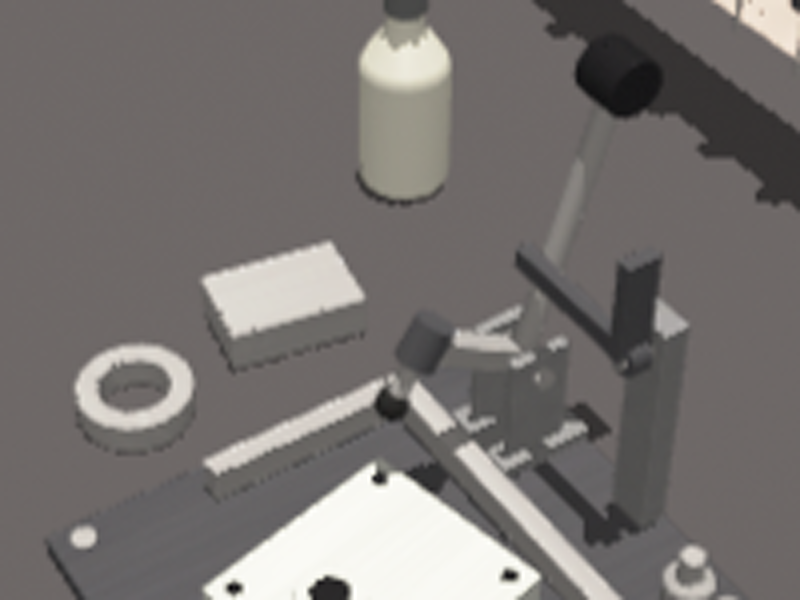

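Base plate: 250 x 217 mm fit, yaw about 0.01, origin near (580,-76.5) mm. The fence tops agree with that. Hub plate: centre about (535,-121) mm, yaw about 0.22. I'll square it with two fingers on the front face, so I'm moving there now.

Emit:
jog_arm --targets '[{"dx":32,"dy":22,"dz":0,"rz":-0.1},{"dx":64,"dy":44,"dz":0,"rz":-0.2},{"dx":96,"dy":66,"dz":0,"rz":-0.3},{"dx":128,"dy":88,"dz":0,"rz":-0.4},{"dx":160,"dy":110,"dz":0,"rz":-0.451},{"dx":192,"dy":132,"dz":0,"rz":-0.451},{"dx":224,"dy":154,"dz":0,"rz":-0.451},{"dx":256,"dy":174,"dz":0,"rz":-0.451}]'

```text
invalid input at $.targets[0]: expected keys dx, dy, dz, rx, ry, rz, gripper
```

Emit:
jog_arm --targets '[{"dx":0,"dy":40},{"dx":0,"dy":80},{"dx":0,"dy":120},{"dx":0,"dy":160},{"dx":0,"dy":200},{"dx":0,"dy":240},{"dx":0,"dy":280},{"dx":0,"dy":320}]'

```text
invalid input at $.targets[0]: expected keys dx, dy, dz, rx, ry, rz, gripper
```

Emit:
jog_arm --targets '[{"dx":0,"dy":35},{"dx":0,"dy":70},{"dx":0,"dy":105},{"dx":0,"dy":140,"gripper":0.2},{"dx":0,"dy":154,"gripper":0.3},{"dx":0,"dy":154,"gripper":0.3},{"dx":0,"dy":154,"gripper":0.3},{"dx":0,"dy":154,"gripper":0.3}]'

```text
invalid input at $.targets[0]: expected keys dx, dy, dz, rx, ry, rz, gripper
```

```bash
python3 - <<'E'
from station import arm
from h import *
f=arm.grab_frame("wrist");np.savez("wrist.npz",**f);cv2.imwrite("pics/w1.png",f["frame"][:,:,::-1])
s=arm.get_state();print(s["t"],s["eef_pos"],s["ee_rot"],s["width"])
E
```

```text
0.15 [0.29394533 0.60728375 0.24783772] [ 3.14034825e+00 -1.27652197e-04 -4.50821485e-01] 0.08751057764266927
```

View pics/w1.png

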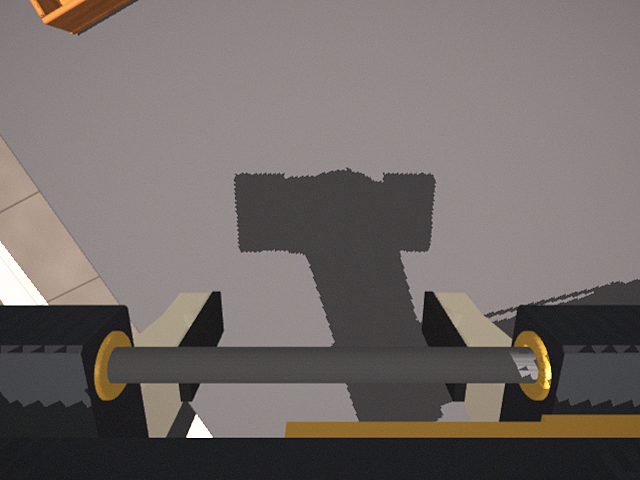

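The calls were refused because every row needs all seven keys. The wrist picture shows only the table and the fingers, at about (200,340) and (450,340).

Emit:
jog_arm --targets '[{"dx":32,"dy":22,"dz":0,"rx":0,"ry":0,"rz":-0.1,"gripper":0},{"dx":64,"dy":44,"dz":0,"rx":0,"ry":0,"rz":-0.2,"gripper":0},{"dx":96,"dy":66,"dz":0,"rx":0,"ry":0,"rz":-0.3,"gripper":0},{"dx":128,"dy":88,"dz":0,"rx":0,"ry":0,"rz":-0.4,"gripper":0},{"dx":160,"dy":110,"dz":0,"rx":0,"ry":0,"rz":-0.451,"gripper":0},{"dx":192,"dy":132,"dz":0,"rx":0,"ry":0,"rz":-0.451,"gripper":0},{"dx":224,"dy":154,"dz":0,"rx":0,"ry":0,"rz":-0.451,"gripper":0},{"dx":256,"dy":174,"dz":0,"rx":0,"ry":0,"rz":-0.451,"gripper":0}]'

```text
t: 0.82
eef_pos: [0.449, 0.3374, 0.2486]
ee_rot: [-3.142, 0.0, 0.0]
force: [1.2, 1.0, -0.1]
width: 0.0877
gripper_force: 0.0
```

Emit:
jog_arm --targets '[{"dx":0,"dy":40,"dz":0,"rx":0,"ry":0,"rz":0,"gripper":0},{"dx":0,"dy":80,"dz":0,"rx":0,"ry":0,"rz":0,"gripper":0},{"dx":0,"dy":120,"dz":0,"rx":0,"ry":0,"rz":0,"gripper":0},{"dx":0,"dy":160,"dz":0,"rx":0,"ry":0,"rz":0,"gripper":0},{"dx":0,"dy":200,"dz":0,"rx":0,"ry":0,"rz":0,"gripper":0},{"dx":0,"dy":240,"dz":0,"rx":0,"ry":0,"rz":0,"gripper":0},{"dx":0,"dy":280,"dz":0,"rx":0,"ry":0,"rz":0,"gripper":0},{"dx":0,"dy":320,"dz":0,"rx":0,"ry":0,"rz":0,"gripper":0}]'

```text
t: 1.48
eef_pos: [0.4481, 0.0176, 0.2487]
ee_rot: [-3.141, -0.0, 0.001]
force: [0.9, -0.0, 0.3]
width: 0.0876
gripper_force: 0.0
```

Emit:
jog_arm --targets '[{"dx":0,"dy":35,"dz":0,"rx":0,"ry":0,"rz":0,"gripper":0},{"dx":0,"dy":70,"dz":0,"rx":0,"ry":0,"rz":0,"gripper":0},{"dx":0,"dy":105,"dz":0,"rx":0,"ry":0,"rz":0,"gripper":0.3},{"dx":0,"dy":140,"dz":0,"rx":0,"ry":0,"rz":0,"gripper":0.3},{"dx":0,"dy":154,"dz":0,"rx":0,"ry":0,"rz":0,"gripper":0.3},{"dx":0,"dy":154,"dz":0,"rx":0,"ry":0,"rz":0,"gripper":0.3},{"dx":0,"dy":154,"dz":0,"rx":0,"ry":0,"rz":0,"gripper":0.3},{"dx":0,"dy":154,"dz":0,"rx":0,"ry":0,"rz":0,"gripper":0.3}]'

```text
t: 2.15
eef_pos: [0.4487, -0.1343, 0.2484]
ee_rot: [-3.141, 0.0, -0.0]
force: [0.0, 0.4, -0.4]
width: 0.0617
gripper_force: 0.0
```

```bash
python3 - <<'E'
from station import arm
from h import *
f=arm.grab_frame("wrist");np.savez("wrist.npz",**f);cv2.imwrite("pics/w2.png",f["frame"][:,:,::-1])
s=arm.get_state();print(s["t"],s["eef_pos"],s["ee_rot"],s["width"])
E
```

```text
2.2 [ 0.44877983 -0.13401024  0.24852743] [-3.14146370e+00  6.60040598e-05  7.22845921e-04] 0.06196196765431974
```

View pics/w2.png

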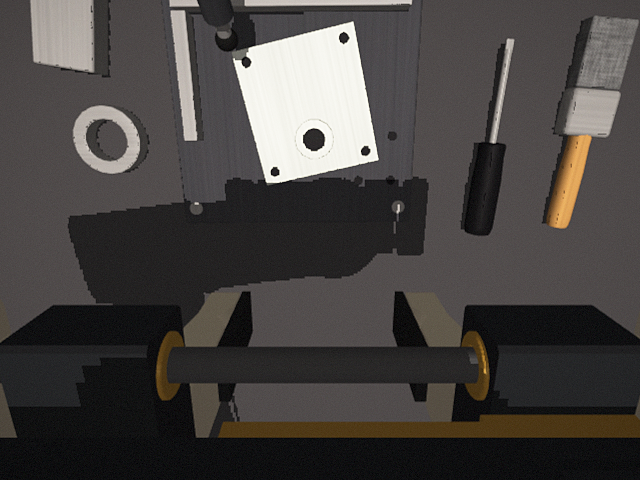

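The wrist view shows the plate with corners at about (233,60), (355,22), (378,160), (268,184). The side fence runs from (172,12) to (195,140) and the back fence is at the top, row 8. I'll intersect these pixels with known height planes.

```bash
cat >> h.py <<'E'
def onplane(f,uv,z):
    T=np.linalg.inv(f["view"]);uv=np.atleast_2d(uv)
    d=np.c_[(uv[:,0]-f["cx"])/f["fx"],(uv[:,1]-f["cy"])/f["fy"],np.ones(len(uv))]@T[:3,:3].T
    return T[:3,3]+d*((z-T[2,3])/d[:,2])[:,None]
E
python3 - <<'E'
from h import *
f=dict(np.load("wrist.npz"));g=cv2.cvtColor(f["frame"],cv2.COLOR_RGB2GRAY)
m=(g>190).astype(np.uint8);k,l,s,_=cv2.connectedComponentsWithStats(m)
i=l[100,330];c=cv2.findContours((l==i).astype(np.uint8),0,2)[0][0][:,0]
p=onplane(f,c,.034);print("part",rect(p[:,:2]))
# side fence
for v in (30,60,90,120,135):
    r=g[v,160:235].astype(int);j=np.where(r>130)[0];
    p=onplane(f,[[160+j[0],v],[160+j[-1],v]],.030);print(v,j[[0,-1]]+160,p[:,:2].round(4).tolist())
for u in (260,300,390,408):
    col=g[:20,u];print(u,col.tolist())
for n in["scene","side"]:
    F=dict(np.load(n+".npz"));P=cloud(F);fr=F["frame"].max(2)
    q=P[(P[...,2]>.19)&(P[...,2]<.24)&(abs(P[...,0]-.69)<.06)&(abs(P[...,1]+.066)<.05)];print(n,"knob",len(q),q.min(0),q.max(0),q.mean(0))
    q=P[(P[...,2]>.14)&(P[...,2]<.182)&(abs(P[...,0]-.655)<.04)&(abs(P[...,1]+.136)<.03)];print("tab",len(q),q.min(0),q.max(0),q.mean(0)) if len(q) else 0
    q=P[(P[...,2]>.13)&(P[...,2]<.138)&(abs(P[...,0]-.672)<.04)&(abs(P[...,1]+.136)<.03)];print("post",len(q),q.min(0),q.max(0),q.mean(0)) if len(q) else 0
E
```

```text
part ((535.2261352539062, -121.29266357421875), (109.81451416015625, 99.71260833740234), 12.716754913330078)
30 [173 186] [[0.5942, -0.0146], [0.5942, -0.0249]]
60 [176 234] [[0.5723, -0.0145], [0.5722, -0.0618]]
90 [179 192] [[0.5494, -0.0144], [0.5494, -0.0253]]
120 [183 195] [[0.5255, -0.0152], [0.5255, -0.0255]]
135 [184 196] [[0.5131, -0.0148], [0.5131, -0.0251]]
260 [192, 194, 192, 200, 202, 165, 87, 47, 52, 54, 55, 49, 29, 23, 55, 79, 80, 75, 79, 72]
300 [197, 192, 200, 204, 194, 139, 52, 51, 54, 55, 55, 44, 27, 24, 50, 74, 72, 73, 72, 73]
390 [200, 200, 203, 204, 162, 77, 53, 56, 56, 54, 45, 50, 79, 77, 78, 74, 70, 70, 71, 77]
408 [202, 201, 211, 169, 51, 61, 58, 56, 54, 54, 45, 63, 80, 78, 75, 75, 75, 79, 77, 74]
scene knob 346 [ 0.68191921 -0.07869034  0.1941316 ] [ 0.7125869  -0.05018122  0.22490317] [ 0.70037057 -0.06067893  0.21410483]
tab 76 [ 0.64722498 -0.14088775  0.15727072] [ 0.66627502 -0.13022774  0.17709431] [ 0.65770954 -0.13448683  0.17004755]
post 58 [ 0.66744448 -0.14682836  0.13005079] [ 0.68068809 -0.12345449  0.13611343] [ 0.67434822 -0.13497745  0.13320241]
side knob 354 [ 0.68172167 -0.07995059  0.19004175] [ 0.71099148 -0.05155259  0.22522059] [ 0.6923971  -0.07049826  0.21316046]
tab 203 [ 0.64700473 -0.14115791  0.14002558] [ 0.66654112 -0.1308364   0.17875243] [ 0.65476641 -0.13787196  0.16134364]
post 97 [ 0.64751772 -0.14706744  0.13017239] [ 0.68139069 -0.12577087  0.13733153] [ 0.66672199 -0.13911274  0.13394257]
```

Fixture origin is about (580.5,-76.3) mm with yaw 0.007; the knob, tab and fence all agree. Next: lower in front of the plate and push.

Emit:
jog_arm --targets '[{"dx":0,"dy":-6,"dz":30,"rx":0,"ry":0,"rz":0,"gripper":0.55},{"dx":0,"dy":-13,"dz":60,"rx":0,"ry":0,"rz":0,"gripper":0.55},{"dx":0,"dy":-13,"dz":90,"rx":0,"ry":0,"rz":0,"gripper":0.55},{"dx":0,"dy":-13,"dz":120,"rx":0,"ry":0,"rz":0,"gripper":0.55},{"dx":0,"dy":-13,"dz":150,"rx":0,"ry":0,"rz":0,"gripper":0.55},{"dx":0,"dy":-13,"dz":180,"rx":0,"ry":0,"rz":0,"gripper":0.55},{"dx":0,"dy":-13,"dz":206,"rx":0,"ry":0,"rz":0,"gripper":0.55},{"dx":0,"dy":-13,"dz":206,"rx":0,"ry":0,"rz":0,"gripper":0.55}]'

```text
t: 2.87
eef_pos: [0.4458, -0.1208, 0.0386]
ee_rot: [3.141, 0.008, 0.001]
force: [-1.3, 0.4, -0.7]
width: 0.0394
gripper_force: 0.0
```

Emit:
jog_arm --targets '[{"dx":4,"dy":0,"dz":0,"rx":0,"ry":0,"rz":0,"gripper":0.55},{"dx":8,"dy":0,"dz":0,"rx":0,"ry":0,"rz":0,"gripper":0.55},{"dx":12,"dy":0,"dz":0,"rx":0,"ry":0,"rz":0,"gripper":0.55},{"dx":15,"dy":0,"dz":0,"rx":0,"ry":0,"rz":0,"gripper":0.55},{"dx":18,"dy":0,"dz":0,"rx":0,"ry":0,"rz":0,"gripper":0.55},{"dx":21,"dy":0,"dz":0,"rx":0,"ry":0,"rz":0,"gripper":0.55},{"dx":24,"dy":0,"dz":0,"rx":0,"ry":0,"rz":0,"gripper":0.55},{"dx":27,"dy":0,"dz":0,"rx":0,"ry":0,"rz":0,"gripper":0.55}]'

```text
t: 3.53
eef_pos: [0.4748, -0.1215, 0.0435]
ee_rot: [-3.141, 0.001, -0.0]
force: [-7.2, 2.0, 3.5]
width: 0.0395
gripper_force: 2.9
```

Emit:
jog_arm --targets '[{"dx":3,"dy":0,"dz":0,"rx":0,"ry":0,"rz":0,"gripper":0.55},{"dx":6,"dy":0,"dz":0,"rx":0,"ry":0,"rz":0,"gripper":0.55},{"dx":9,"dy":0,"dz":0,"rx":0,"ry":0,"rz":0,"gripper":0.55},{"dx":11,"dy":0,"dz":0,"rx":0,"ry":0,"rz":0,"gripper":0.55},{"dx":12,"dy":0,"dz":0,"rx":0,"ry":0,"rz":0,"gripper":0.55},{"dx":13,"dy":0,"dz":0,"rx":0,"ry":0,"rz":0,"gripper":0.55},{"dx":13,"dy":0,"dz":0,"rx":0,"ry":0,"rz":0,"gripper":0.55},{"dx":13,"dy":0,"dz":0,"rx":0,"ry":0,"rz":0,"gripper":0.55}]'

```text
t: 4.2
eef_pos: [0.4834, -0.1218, 0.0427]
ee_rot: [-3.141, 0.009, -0.001]
force: [-17.0, 4.3, 11.7]
width: 0.0391
gripper_force: 8.2
```

```bash
cat >> h.py <<'E'
def part(n="side",arm=None,save=None):
    f=arm.grab_frame(n)
    if save: cv2.imwrite(save,f["frame"][:,:,::-1])
    P=cloud(f);near=np.hypot(P[...,0]-.55,P[...,1]+.1)<.12
    m=(near&(P[...,2]>.032)&(P[...,2]<.038)&(f["frame"].min(2)>150)).astype(np.uint8)
    k,l,s,_=cv2.connectedComponentsWithStats(m);i=1+np.argmax(s[1:,4])
    c=cv2.findContours((l==i).astype(np.uint8),0,2)[0][0][:,0]
    (cx,cy),(w,h),a=rect(onplane(f,c,.034)[:,:2]);a=(a+45)%90-45
    t=np.radians(a);R=np.array([[np.cos(t),-np.sin(t)],[np.sin(t),np.cos(t)]])
    print(n,"part",(cx,cy),(w,h),"yaw deg",a,"corner",R@[55,50]+[cx,cy])
    return f
E
python3 - <<'E'
from station import arm
from h import *
part("side",arm,"pics/s2.png"); part("scene",arm)
s=arm.get_state();print(s["t"],s["eef_pos"],s["force"])
E
```

```text
side part (558.991943359375, -127.55487060546875) (101.4576187133789, 99.83230590820312) yaw deg 5.332995414733887 corner [609.10666756 -72.65938429]
scene part (559.4750366210938, -146.21343994140625) (100.57288360595703, 63.0050048828125) yaw deg 5.299108982086182 corner [609.62221888 -91.34760256]
4.3 [ 0.48335573 -0.12174419  0.04269795] [-15.95448028   5.3798127   11.15160406]
```

View pics/s2.png

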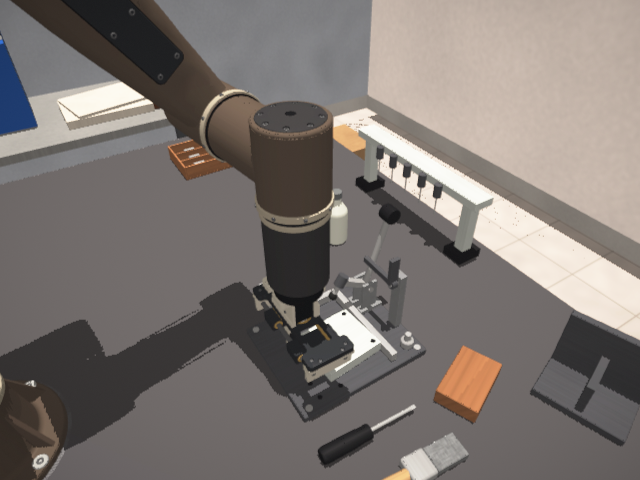

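```bash
python3 - <<'E'
from station import arm
from h import *
f=dict(np.load("wrist.npz"));P=cloud(f)
for u,v in[(390,137),(358,180),(390,180),(397,208),(410,195),(315,140),(228,38),(212,10)]:
    print((u,v),P[v,u].round(4),P[v-3:v+4,u-3:u+4,2].max().round(4),onplane(f,[u,v],.012)[0,:2].round(4))
f=part("side",arm);P=cloud(f)
m=(P[...,2]>.0315)&(P[...,2]<.038)&(f["frame"].min(2)>150)&(np.hypot(P[...,0]-.55,P[...,1]+.1)<.13)
pts=onplane(f,np.argwhere(m)[:,::-1],.034)[:,:2]*1000
import sys
for y in range(-190,-40,12):
    q=pts[abs(pts[:,1]-y)<3]
    if len(q):print(y,np.sort(q[:,0])[[0,-1]].round(1),np.diff(np.sort(q[:,0])).max().round(1))
E
```

```text
(390, 137) [ 0.5105 -0.1947  0.0129] 0.0153 [ 0.5104 -0.1949]
(358, 180) [ 0.4715 -0.167   0.0119] 0.0156 [ 0.4715 -0.167 ]
(390, 180) [ 0.4718 -0.1965  0.0139] 0.0161 [ 0.4715 -0.1969]
(397, 208) [ 0.4458 -0.2041  0.0165] 0.0169 [ 0.4448 -0.2049]
(410, 195) [ 0.4575 -0.2163  0.013 ] nan [ 0.4573 -0.2165]
(315, 140) [ 0.5102 -0.1278  0.0501] 0.0521 [ 0.5078 -0.1271]
(228, 38) [ 0.5805 -0.0687  0.0798] 0.0847 [ 0.5913 -0.0542]
(212, 10) [ 0.5912 -0.0664  0.1095] nan [ 0.6122 -0.0425]
side part (558.3657836914062, -127.68382263183594) (100.41071319580078, 99.77867126464844) yaw deg 5.477418899536133 corner [608.34197568 -72.6621884 ]
-190 [613.1 621.4] 4.2
-178 [512.6 621. ] 26.7
-166 [556.4 620.5] 4.3
-154 [566.3 620. ] 8.7
-142 [569.3 615. ] 2.9
-130 [569.5 618.9] 8.8
-118 [558.5 619.9] 5.9
-106 [559.  619.3] 6.0
-94 [558.  612.8] 7.3
-82 [518.5 619.9] 19.7
-58 [610.9 618.8] 6.3
-46 [611.9 615.2] 3.2
```

Emit:
jog_arm --targets '[{"dx":2,"dy":0,"dz":-1,"rx":0,"ry":0,"rz":0,"gripper":0.55},{"dx":3,"dy":0,"dz":-2,"rx":0,"ry":0,"rz":0,"gripper":0.55},{"dx":4,"dy":0,"dz":-3,"rx":0,"ry":0,"rz":0,"gripper":0.55},{"dx":4,"dy":0,"dz":-4,"rx":0,"ry":0,"rz":0,"gripper":0.55},{"dx":4,"dy":0,"dz":-4,"rx":0,"ry":0,"rz":0,"gripper":0.55},{"dx":4,"dy":0,"dz":-4,"rx":0,"ry":0,"rz":0,"gripper":0.55},{"dx":4,"dy":0,"dz":-4,"rx":0,"ry":0,"rz":0,"gripper":0.55},{"dx":4,"dy":0,"dz":-4,"rx":0,"ry":0,"rz":0,"gripper":0.55}]'

```text
t: 5.02
eef_pos: [0.4852, -0.1209, 0.0449]
ee_rot: [-3.14, 0.013, -0.002]
force: [-16.6, 12.8, -1.9]
width: 0.0398
gripper_force: 8.1
```

```bash
python3 - <<'E'
from station import arm
from h import *
part("side",arm)
E
```

```text
side part (563.1285400390625, -126.97611999511719) (104.29566955566406, 101.14335632324219) yaw deg 3.552095651626587 corner [614.92507539 -73.66459285]
```

Emit:
jog_arm --targets '[{"dx":0,"dy":-3,"dz":1,"rx":0,"ry":0,"rz":0,"gripper":0.55},{"dx":1,"dy":-4,"dz":0,"rx":0,"ry":0,"rz":0,"gripper":0.55},{"dx":2,"dy":-5,"dz":0,"rx":0,"ry":0,"rz":0,"gripper":0.55},{"dx":3,"dy":-5,"dz":0,"rx":0,"ry":0,"rz":0,"gripper":0.55},{"dx":4,"dy":-5,"dz":0,"rx":0,"ry":0,"rz":0,"gripper":0.55},{"dx":5,"dy":-5,"dz":0,"rx":0,"ry":0,"rz":0,"gripper":0.55},{"dx":6,"dy":-5,"dz":0,"rx":0,"ry":0,"rz":0,"gripper":0.55},{"dx":6,"dy":-5,"dz":0,"rx":0,"ry":0,"rz":0,"gripper":0.55}]'

```text
t: 5.73
eef_pos: [0.491, -0.1172, 0.0457]
ee_rot: [3.141, 0.014, -0.002]
force: [-21.0, 4.1, 9.0]
width: 0.0394
gripper_force: 10.3
```

```bash
python3 - <<'E'
from station import arm
from h import *
part("side",arm)
E
```

```text
side part (567.5315551757812, -126.21794128417969) (100.17278289794922, 95.32633209228516) yaw deg -0.163299560546875 corner [622.67383735 -76.37490048]
```

Emit:
jog_arm --targets '[{"dx":-10,"dy":0,"dz":0,"rx":0,"ry":0,"rz":0,"gripper":0.55},{"dx":-25,"dy":0,"dz":0,"rx":0,"ry":0,"rz":0,"gripper":0.55},{"dx":-35,"dy":10,"dz":-20,"rx":0,"ry":0,"rz":0,"gripper":0.5},{"dx":-35,"dy":30,"dz":-50,"rx":0,"ry":0,"rz":0,"gripper":0.43},{"dx":-30,"dy":60,"dz":-70,"rx":0,"ry":0,"rz":0,"gripper":0.43},{"dx":-25,"dy":90,"dz":-80,"rx":0,"ry":0,"rz":0,"gripper":0.43},{"dx":-25,"dy":100,"dz":-80,"rx":0,"ry":0,"rz":0,"gripper":0.43},{"dx":-25,"dy":100,"dz":-80,"rx":0,"ry":0,"rz":0,"gripper":0.43}]'

```text
t: 6.45
eef_pos: [0.4755, -0.2187, 0.1288]
ee_rot: [3.141, -0.005, -0.002]
force: [0.2, 0.8, -0.6]
width: 0.05
gripper_force: 0.0
```

```bash
python3 - <<'E'
from station import arm
from h import *
part("side",arm);part("scene",arm)
s=arm.get_state();print(s["q"],s["eef_pos"],s["ee_rot"],s["width"])
E
```

```text
side part (605.3128051757812, -130.31585693359375) (88.41050720214844, 18.665132522583008) yaw deg -1.5360336303710938 corner [661.63332337 -81.80813353]
scene part (561.4796752929688, -153.4508056640625) (117.50006103515625, 58.625511169433594) yaw deg 17.786476135253906 corner [598.57723098 -89.03984882]
[-5.23251287e-02  2.22303461e-01 -4.88139176e-01 -1.81944877e-04
 -8.58724735e-01  1.62180742e+00] [ 0.47394683 -0.21683574  0.12718323] [-3.14153796e+00 -1.63386057e-03 -1.43284828e-03] 0.04974006951148294
```

Emit:
jog_arm --targets '[{"dx":10,"dy":0,"dz":0,"rx":0,"ry":0,"rz":0.11,"gripper":0.43},{"dx":26,"dy":0,"dz":0,"rx":0,"ry":0,"rz":0.22,"gripper":0.43},{"dx":26,"dy":0,"dz":0,"rx":0,"ry":0,"rz":0.33,"gripper":0.43},{"dx":26,"dy":0,"dz":0,"rx":0,"ry":0,"rz":0.44,"gripper":0.43},{"dx":26,"dy":0,"dz":0,"rx":0,"ry":0,"rz":0.55,"gripper":0.43},{"dx":26,"dy":0,"dz":0,"rx":0,"ry":0,"rz":0.66,"gripper":0.43},{"dx":26,"dy":0,"dz":0,"rx":0,"ry":0,"rz":0.77,"gripper":0.43},{"dx":26,"dy":0,"dz":0,"rx":0,"ry":0,"rz":0.88,"gripper":0.43}]'

```text
t: 7.22
eef_pos: [0.4998, -0.2154, 0.1263]
ee_rot: [3.141, 0.0, -0.884]
force: [0.3, -0.3, -0.2]
width: 0.0501
gripper_force: 0.0
```

Emit:
jog_arm --targets '[{"dx":0,"dy":0,"dz":0,"rx":0,"ry":0,"rz":0.11,"gripper":0.43},{"dx":0,"dy":0,"dz":0,"rx":0,"ry":0,"rz":0.22,"gripper":0.43},{"dx":0,"dy":0,"dz":0,"rx":0,"ry":0,"rz":0.33,"gripper":0.43},{"dx":0,"dy":0,"dz":0,"rx":0,"ry":0,"rz":0.44,"gripper":0.43},{"dx":0,"dy":0,"dz":0,"rx":0,"ry":0,"rz":0.55,"gripper":0.43},{"dx":0,"dy":0,"dz":0,"rx":0,"ry":0,"rz":0.66,"gripper":0.43},{"dx":0,"dy":0,"dz":0,"rx":0,"ry":0,"rz":0.68,"gripper":0.43},{"dx":0,"dy":0,"dz":0,"rx":0,"ry":0,"rz":0.683,"gripper":0.43}]'

```text
t: 7.88
eef_pos: [0.4998, -0.2157, 0.1264]
ee_rot: [3.141, 0.0, -1.56]
force: [0.3, -0.4, -0.4]
width: 0.0503
gripper_force: 0.0
```

```bash
python3 - <<'E'
from station import arm
from h import *
part("side",arm);f=part("scene",arm)
x,y=195,135
cv2.imwrite("pics/sc3.png",cv2.resize(f["frame"][y:y+150,x:x+200,::-1],None,fx=4,fy=4,interpolation=cv2.INTER_CUBIC))
s=arm.get_state();print(s["eef_pos"],s["ee_rot"],s["width"])
E
```

```text
side part (545.0035400390625, -162.7901611328125) (38.94223403930664, 26.60991096496582) yaw deg 0.4164820909500122 corner [ 599.63864101 -112.39169149]
scene part (567.3496704101562, -142.0927276611328) (84.74576568603516, 66.76862335205078) yaw deg 0.7506303787231445 corner [621.68992066 -91.37648566]
[ 0.4998256  -0.21604796  0.12651235] [ 3.14151465e+00  4.29785587e-05 -1.55902296e+00] 0.04987422840876625
```

View pics/sc3.png

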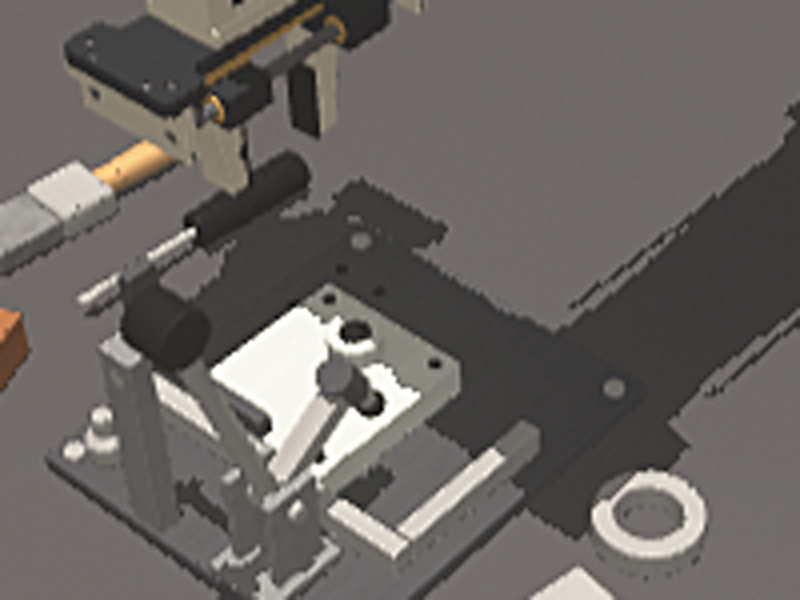

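The plate sits close to the back fence and nearly square. Its left-front top corner is at crop (460,365). Next I'll lower at its right side and push to +y.

Emit:
jog_arm --targets '[{"dx":-4,"dy":-18,"dz":0,"rx":0,"ry":0,"rz":0.01,"gripper":0.43},{"dx":-7,"dy":-35,"dz":0,"rx":0,"ry":0,"rz":0.01,"gripper":0.43},{"dx":-7,"dy":-35,"dz":25,"rx":0,"ry":0,"rz":0.01,"gripper":0.43},{"dx":-7,"dy":-35,"dz":50,"rx":0,"ry":0,"rz":0.01,"gripper":0.43},{"dx":-7,"dy":-35,"dz":70,"rx":0,"ry":0,"rz":0.01,"gripper":0.43},{"dx":-7,"dy":-35,"dz":81,"rx":0,"ry":0,"rz":0.01,"gripper":0.43},{"dx":-7,"dy":-35,"dz":81,"rx":0,"ry":0,"rz":0.01,"gripper":0.43},{"dx":-7,"dy":-35,"dz":81,"rx":0,"ry":0,"rz":0.01,"gripper":0.43}]'

```text
t: 8.65
eef_pos: [0.5348, -0.2093, 0.0456]
ee_rot: [3.141, -0.0, -1.571]
force: [0.1, -0.0, -0.3]
width: 0.0501
gripper_force: 0.0
```

Emit:
jog_arm --targets '[{"dx":-4,"dy":0,"dz":0,"rx":0,"ry":0,"rz":0,"gripper":0.43},{"dx":-8,"dy":0,"dz":0,"rx":0,"ry":0,"rz":0,"gripper":0.43},{"dx":-12,"dy":0,"dz":0,"rx":0,"ry":0,"rz":0,"gripper":0.43},{"dx":-16,"dy":0,"dz":0,"rx":0,"ry":0,"rz":0,"gripper":0.43},{"dx":-20,"dy":0,"dz":0,"rx":0,"ry":0,"rz":0,"gripper":0.43},{"dx":-24,"dy":0,"dz":0,"rx":0,"ry":0,"rz":0,"gripper":0.43},{"dx":-27,"dy":0,"dz":0,"rx":0,"ry":0,"rz":0,"gripper":0.43},{"dx":-30,"dy":0,"dz":0,"rx":0,"ry":0,"rz":0,"gripper":0.43}]'

```text
t: 9.32
eef_pos: [0.5347, -0.1799, 0.0462]
ee_rot: [3.142, -0.001, -1.572]
force: [-1.6, -7.5, 3.7]
width: 0.0499
gripper_force: 3.9
```

Emit:
jog_arm --targets '[{"dx":-4,"dy":0,"dz":0,"rx":0,"ry":0,"rz":0,"gripper":0.43},{"dx":-8,"dy":0,"dz":0,"rx":0,"ry":0,"rz":0,"gripper":0.43},{"dx":-11,"dy":0,"dz":0,"rx":0,"ry":0,"rz":0,"gripper":0.43},{"dx":-14,"dy":0,"dz":0,"rx":0,"ry":0,"rz":0,"gripper":0.43},{"dx":-17,"dy":0,"dz":0,"rx":0,"ry":0,"rz":0,"gripper":0.43},{"dx":-20,"dy":0,"dz":0,"rx":0,"ry":0,"rz":0,"gripper":0.43},{"dx":-22,"dy":0,"dz":0,"rx":0,"ry":0,"rz":0,"gripper":0.43},{"dx":-25,"dy":0,"dz":0,"rx":0,"ry":0,"rz":0,"gripper":0.43}]'

```text
t: 9.98
eef_pos: [0.5345, -0.1552, 0.0462]
ee_rot: [3.141, -0.001, -1.573]
force: [-2.2, -8.8, 2.1]
width: 0.0498
gripper_force: 4.3
```

Emit:
jog_arm --targets '[{"dx":-4,"dy":0,"dz":0,"rx":0,"ry":0,"rz":0,"gripper":0.43},{"dx":-8,"dy":0,"dz":0,"rx":0,"ry":0,"rz":0,"gripper":0.43},{"dx":-12,"dy":0,"dz":0,"rx":0,"ry":0,"rz":0,"gripper":0.43},{"dx":-15,"dy":0,"dz":0,"rx":0,"ry":0,"rz":0,"gripper":0.43},{"dx":-18,"dy":0,"dz":0,"rx":0,"ry":0,"rz":0,"gripper":0.43},{"dx":-20,"dy":0,"dz":0,"rx":0,"ry":0,"rz":0,"gripper":0.43},{"dx":-22,"dy":0,"dz":0,"rx":0,"ry":0,"rz":0,"gripper":0.43},{"dx":-23,"dy":0,"dz":0,"rx":0,"ry":0,"rz":0,"gripper":0.43}]'

```text
t: 10.65
eef_pos: [0.535, -0.1368, 0.0469]
ee_rot: [3.141, -0.007, -1.571]
force: [3.7, -50.0, -0.3]
width: 0.0499
gripper_force: 24.6
```

Emit:
jog_arm --targets '[{"dx":-1,"dy":0,"dz":0,"rx":0,"ry":0,"rz":0,"gripper":0.43},{"dx":-2,"dy":0,"dz":0,"rx":0,"ry":0,"rz":0,"gripper":0.43},{"dx":-3,"dy":0,"dz":0,"rx":0,"ry":0,"rz":0,"gripper":0.43},{"dx":-3,"dy":0,"dz":0,"rx":0,"ry":0,"rz":0,"gripper":0.43},{"dx":-3,"dy":0,"dz":0,"rx":0,"ry":0,"rz":0,"gripper":0.43},{"dx":-3,"dy":0,"dz":0,"rx":0,"ry":0,"rz":0,"gripper":0.43},{"dx":-3,"dy":0,"dz":0,"rx":0,"ry":0,"rz":0,"gripper":0.43},{"dx":-3,"dy":0,"dz":0,"rx":0,"ry":0,"rz":0,"gripper":0.43}]'

```text
t: 11.32
eef_pos: [0.535, -0.1365, 0.0472]
ee_rot: [3.141, -0.009, -1.572]
force: [4.4, -60.1, -0.9]
width: 0.0499
gripper_force: 29.9
```

```bash
cat >> h.py <<'E'
def edges(arm,n="side",zlo=.0325):
    f=arm.grab_frame(n);P=cloud(f)
    m=(P[...,2]>zlo)&(P[...,2]<.0375)&(f["frame"].min(2)>70)&(P[...,0]>.48)&(P[...,0]<.625)&(P[...,1]>-.19)&(P[...,1]<-.01)
    p=onplane(f,np.argwhere(m)[:,::-1],.034)[:,:2]*1000
    print(n,"x range by y",[(y,p[abs(p[:,1]-y)<3][:,0].min().round(1),p[abs(p[:,1]-y)<3][:,0].max().round(1)) for y in range(-190,-10,12) if (abs(p[:,1]-y)<3).any()])
    print(n,"y range by x",[(x,p[abs(p[:,0]-x)<3][:,1].min().round(1),p[abs(p[:,0]-x)<3][:,1].max().round(1)) for x in range(495,615,12) if (abs(p[:,0]-x)<3).any()])
    return f
E
python3 - <<'E'
from station import arm
from h import *
edges(arm);edges(arm,"scene")
E
```

```text
side x range by y [(-178, np.float64(613.7), np.float64(613.7)), (-166, np.float64(611.9), np.float64(611.9)), (-154, np.float64(615.4), np.float64(619.9)), (-142, np.float64(494.0), np.float64(620.9)), (-130, np.float64(493.6), np.float64(556.8)), (-118, np.float64(540.8), np.float64(564.5)), (-106, np.float64(543.2), np.float64(574.8)), (-94, np.float64(568.4), np.float64(581.5)), (-70, np.float64(553.0), np.float64(553.0)), (-58, np.float64(553.2), np.float64(553.5)), (-46, np.float64(543.2), np.float64(543.2)), (-22, np.float64(516.1), np.float64(557.9))]
side y range by x [(495, np.float64(-148.8), np.float64(-124.8)), (507, np.float64(-148.1), np.float64(-144.6)), (519, np.float64(-23.4), np.float64(-17.8)), (543, np.float64(-126.7), np.float64(-17.6)), (555, np.float64(-127.6), np.float64(-22.5)), (567, np.float64(-148.8), np.float64(-17.7)), (579, np.float64(-145.3), np.float64(-96.7)), (591, np.float64(-126.7), np.float64(-126.7))]
scene x range by y [(-190, np.float64(614.6), np.float64(614.6)), (-166, np.float64(619.9), np.float64(619.9)), (-142, np.float64(573.3), np.floa
[... 245 characters left out ...]
, np.float64(500.2), np.float64(607.8)), (-58, np.float64(500.6), np.float64(608.4)), (-46, np.float64(500.5), np.float64(622.7)), (-34, np.float64(500.9), np.float64(610.9)), (-22, np.float64(561.1), np.float64(588.0))]
scene y range by x [(495, np.float64(-127.4), np.float64(-125.2)), (507, np.float64(-125.8), np.float64(-26.7)), (519, np.float64(-126.0), np.float64(-15.7)), (531, np.float64(-126.1), np.float64(-26.5)), (543, np.float64(-106.2), np.float64(-25.4)), (555, np.float64(-83.3), np.float64(-26.3)), (567, np.float64(-126.5), np.float64(-26.8)), (579, np.float64(-126.7), np.float64(-25.9)), (591, np.float64(-126.3), np.float64(-15.0)), (603, np.float64(-117.5), np.float64(-27.0))]
```

Emit:
jog_arm --targets '[{"dx":10,"dy":0,"dz":0,"rx":0,"ry":0,"rz":0,"gripper":0.43},{"dx":22,"dy":0,"dz":0,"rx":0,"ry":0,"rz":0,"gripper":0.43},{"dx":22,"dy":0,"dz":-30,"rx":0,"ry":0,"rz":0,"gripper":0.5},{"dx":22,"dy":10,"dz":-60,"rx":0,"ry":0,"rz":0,"gripper":0.5},{"dx":22,"dy":35,"dz":-80,"rx":0,"ry":0,"rz":0,"gripper":0.5},{"dx":10,"dy":60,"dz":-80,"rx":0,"ry":0,"rz":0,"gripper":0.5},{"dx":-20,"dy":80,"dz":-80,"rx":0,"ry":0,"rz":-0.1,"gripper":0.5},{"dx":-56,"dy":80,"dz":-80,"rx":0,"ry":0,"rz":-0.2,"gripper":0.5}]'

```text
t: 12.08
eef_pos: [0.4511, -0.0725, 0.1257]
ee_rot: [3.141, 0.001, -1.372]
force: [0.3, -0.3, -0.8]
width: 0.0437
gripper_force: 0.0
```

Emit:
jog_arm --targets '[{"dx":0,"dy":0,"dz":0,"rx":0,"ry":0,"rz":-0.12,"gripper":0.5},{"dx":0,"dy":0,"dz":0,"rx":0,"ry":0,"rz":-0.24,"gripper":0.5},{"dx":0,"dy":0,"dz":0,"rx":0,"ry":0,"rz":-0.36,"gripper":0.5},{"dx":0,"dy":0,"dz":0,"rx":0,"ry":0,"rz":-0.48,"gripper":0.5},{"dx":0,"dy":0,"dz":0,"rx":0,"ry":0,"rz":-0.6,"gripper":0.5},{"dx":0,"dy":0,"dz":0,"rx":0,"ry":0,"rz":-0.72,"gripper":0.5},{"dx":0,"dy":0,"dz":0,"rx":0,"ry":0,"rz":-0.84,"gripper":0.5},{"dx":0,"dy":0,"dz":0,"rx":0,"ry":0,"rz":-0.96,"gripper":0.5}]'

```text
t: 12.75
eef_pos: [0.4551, -0.0717, 0.1257]
ee_rot: [-3.141, -0.0, -0.406]
force: [-0.5, -0.1, 0.3]
width: 0.0436
gripper_force: 0.0
```

Emit:
jog_arm --targets '[{"dx":0,"dy":0,"dz":0,"rx":0,"ry":0,"rz":-0.12,"gripper":0.5},{"dx":0,"dy":0,"dz":0,"rx":0,"ry":0,"rz":-0.24,"gripper":0.5},{"dx":0,"dy":0,"dz":0,"rx":0,"ry":0,"rz":-0.36,"gripper":0.5},{"dx":0,"dy":0,"dz":0,"rx":0,"ry":0,"rz":-0.42,"gripper":0.5},{"dx":0,"dy":0,"dz":0,"rx":0,"ry":0,"rz":-0.42,"gripper":0.5},{"dx":0,"dy":0,"dz":0,"rx":0,"ry":0,"rz":-0.42,"gripper":0.5},{"dx":0,"dy":0,"dz":0,"rx":0,"ry":0,"rz":-0.42,"gripper":0.5},{"dx":0,"dy":0,"dz":0,"rx":0,"ry":0,"rz":-0.42,"gripper":0.5}]'

```text
t: 13.42
eef_pos: [0.4551, -0.072, 0.1256]
ee_rot: [-3.141, -0.0, 0.006]
force: [0.7, 0.1, 0.4]
width: 0.0439
gripper_force: 0.0
```

```bash
python3 - <<'E'
from station import arm
from h import *
edges(arm);edges(arm,"scene")
s=arm.get_state();print(s["eef_pos"],s["ee_rot"],s["width"],s["q"])
E
```

```text
side x range by y [(-154, np.float64(620.0), np.float64(620.0)), (-142, np.float64(613.6), np.float64(613.6)), (-130, np.float64(503.6), np.float64(586.6)), (-118, np.float64(499.6), np.float64(611.0)), (-106, np.float64(501.1), np.float64(613.4)), (-94, np.float64(500.3), np.float64(620.4)), (-82, np.float64(501.5), np.float64(610.7)), (-70, np.float64(501.5), np.float64(613.1)), (-58, np.float64(500.3), np.float64(609.5)), (-46, np.float64(560.0), np.float64(615.2)), (-34, np.float64(568.0), np.float64(619.5)), (-22, np.float64(593.3), np.float64(593.3))]
side y range by x [(507, np.float64(-127.5), np.float64(-50.1)), (519, np.float64(-126.7), np.float64(-49.6)), (531, np.float64(-126.7), np.float64(-50.3)), (543, np.float64(-126.7), np.float64(-49.8)), (555, np.float64(-126.7), np.float64(-49.4)), (567, np.float64(-127.6), np.float64(-32.8)), (579, np.float64(-126.7), np.float64(-26.9)), (591, np.float64(-126.7), np.float64(-19.6)), (603, np.float64(-125.8), np.float64(-43.3))]
scene x range by y [(-178, np.float64(618.0), np.float64(618.0)), (-166, np.float64(617.9), np.float64(
[... 351 characters left out ...]
np.float64(610.9)), (-22, np.float64(530.0), np.float64(609.5))]
scene y range by x [(507, np.float64(-125.8), np.float64(-26.7)), (519, np.float64(-126.0), np.float64(-18.9)), (531, np.float64(-126.1), np.float64(-24.9)), (543, np.float64(-106.2), np.float64(-27.2)), (555, np.float64(-82.9), np.float64(-26.1)), (567, np.float64(-126.0), np.float64(-27.0)), (579, np.float64(-126.2), np.float64(-25.9)), (591, np.float64(-124.7), np.float64(-24.8)), (603, np.float64(-117.5), np.float64(-22.4))]
[ 0.4550336 -0.072111   0.125569 ] [-3.14154997e+00 -5.46819303e-08  6.31744559e-03] 0.0438517279976528 [ 2.72183456e-01  1.29357056e-01 -6.14024445e-01 -5.59178632e-05
 -8.27403560e-01  1.30496816e+00]
```

Emit:
jog_arm --targets '[{"dx":0,"dy":2,"dz":25,"rx":0,"ry":0,"rz":0,"gripper":0.5},{"dx":0,"dy":4,"dz":50,"rx":0,"ry":0,"rz":0,"gripper":0.5},{"dx":5,"dy":4,"dz":70,"rx":0,"ry":0,"rz":0,"gripper":0.5},{"dx":12,"dy":4,"dz":80,"rx":0,"ry":0,"rz":0,"gripper":0.5},{"dx":20,"dy":4,"dz":80,"rx":0,"ry":0,"rz":0,"gripper":0.5},{"dx":26,"dy":4,"dz":80,"rx":0,"ry":0,"rz":0,"gripper":0.5},{"dx":30,"dy":4,"dz":80,"rx":0,"ry":0,"rz":0,"gripper":0.5},{"dx":33,"dy":4,"dz":80,"rx":0,"ry":0,"rz":0,"gripper":0.5}]'

```text
t: 14.18
eef_pos: [0.4894, -0.0758, 0.0465]
ee_rot: [-3.141, -0.002, 0.007]
force: [0.1, -0.2, -0.8]
width: 0.0435
gripper_force: 0.0
```

Emit:
jog_arm --targets '[{"dx":2,"dy":0,"dz":0,"rx":0,"ry":0,"rz":0,"gripper":0.5},{"dx":4,"dy":0,"dz":0,"rx":0,"ry":0,"rz":0,"gripper":0.5},{"dx":6,"dy":0,"dz":0,"rx":0,"ry":0,"rz":0,"gripper":0.5},{"dx":8,"dy":0,"dz":0,"rx":0,"ry":0,"rz":0,"gripper":0.5},{"dx":9,"dy":0,"dz":0,"rx":0,"ry":0,"rz":0,"gripper":0.5},{"dx":10,"dy":0,"dz":0,"rx":0,"ry":0,"rz":0,"gripper":0.5},{"dx":10,"dy":0,"dz":0,"rx":0,"ry":0,"rz":0,"gripper":0.5},{"dx":10,"dy":0,"dz":0,"rx":0,"ry":0,"rz":0,"gripper":0.5}]'

```text
t: 14.85
eef_pos: [0.4907, -0.0767, 0.0448]
ee_rot: [3.141, 0.012, 0.005]
force: [-19.9, 5.3, 15.9]
width: 0.0436
gripper_force: 10.2
```

The plate is flush both ways: front contact is at TCP x 0.4907 and side contact at y -0.1365, as predicted. Next is the catch. I'll keep the gripper open and hook the left finger's inner face against the tab, which keeps the gripper body clear of the knob.

Emit:
jog_arm --targets '[{"dx":-8,"dy":0,"dz":0,"rx":0,"ry":0,"rz":0,"gripper":0.5},{"dx":-22,"dy":0,"dz":0,"rx":0,"ry":0,"rz":0,"gripper":0.3},{"dx":-22,"dy":0,"dz":-35,"rx":0,"ry":0,"rz":0,"gripper":0},{"dx":-22,"dy":0,"dz":-75,"rx":0,"ry":0,"rz":0,"gripper":0},{"dx":-22,"dy":20,"dz":-110,"rx":0,"ry":0,"rz":0,"gripper":0},{"dx":-22,"dy":40,"dz":-145,"rx":0,"ry":0,"rz":0,"gripper":0},{"dx":-22,"dy":60,"dz":-180,"rx":0,"ry":0,"rz":0,"gripper":0},{"dx":-15,"dy":92,"dz":-206,"rx":0,"ry":0,"rz":0,"gripper":0}]'

```text
t: 15.52
eef_pos: [0.4836, -0.1679, 0.2561]
ee_rot: [-3.142, -0.006, 0.009]
force: [1.8, 0.5, -0.3]
width: 0.0838
gripper_force: 0.0
```

Emit:
jog_arm --targets '[{"dx":35,"dy":0,"dz":0,"rx":0,"ry":0,"rz":0,"gripper":0},{"dx":70,"dy":0,"dz":0,"rx":0,"ry":0,"rz":0,"gripper":0},{"dx":105,"dy":0,"dz":0,"rx":0,"ry":0,"rz":0,"gripper":0},{"dx":140,"dy":0,"dz":0,"rx":0,"ry":0,"rz":0,"gripper":0},{"dx":165,"dy":0,"dz":0,"rx":0,"ry":0,"rz":0,"gripper":0},{"dx":165,"dy":0,"dz":0,"rx":0,"ry":0,"rz":0,"gripper":0},{"dx":165,"dy":0,"dz":0,"rx":0,"ry":0,"rz":0,"gripper":0},{"dx":165,"dy":0,"dz":0,"rx":0,"ry":0,"rz":0,"gripper":0}]'

```text
t: 16.18
eef_pos: [0.6483, -0.1666, 0.2514]
ee_rot: [-3.141, 0.0, 0.007]
force: [-0.4, -0.3, 0.7]
width: 0.0875
gripper_force: 0.0
```

```bash
python3 - <<'E'
from station import arm
s=arm.get_state();print(s["t"],s["eef_pos"],s["ee_rot"],s["width"],s["q"])
E
```

```text
16.1833 [ 0.64829001 -0.16661768  0.25143207] [-3.14149261e+00  1.36896430e-04  7.09807002e-03] 0.08745393282971038 [ 3.89921341e-02  3.47903244e-01  2.72708585e-03 -1.10890077e-04
 -1.22575381e+00  1.53893977e+00]
```

Emit:
jog_arm --targets '[{"dx":3,"dy":0,"dz":32,"rx":0,"ry":0,"rz":0,"gripper":0},{"dx":3,"dy":0,"dz":64,"rx":0,"ry":0,"rz":0,"gripper":0},{"dx":3,"dy":9,"dz":64,"rx":0,"ry":0,"rz":0,"gripper":0},{"dx":3,"dy":18,"dz":64,"rx":0,"ry":0,"rz":0,"gripper":0},{"dx":3,"dy":25,"dz":66,"rx":0,"ry":0,"rz":0,"gripper":0},{"dx":3,"dy":31,"dz":68,"rx":0,"ry":0,"rz":0,"gripper":0},{"dx":3,"dy":37,"dz":72,"rx":0,"ry":0,"rz":0,"gripper":0},{"dx":3,"dy":43,"dz":75,"rx":0,"ry":0,"rz":0,"gripper":0}]'

```text
t: 16.85
eef_pos: [0.6528, -0.2107, 0.1781]
ee_rot: [3.141, -0.003, 0.007]
force: [0.6, 1.2, -0.4]
width: 0.0876
gripper_force: 0.8
```

Emit:
jog_arm --targets '[{"dx":0,"dy":3,"dz":3,"rx":0,"ry":0,"rz":0,"gripper":0},{"dx":0,"dy":6,"dz":6,"rx":0,"ry":0,"rz":0,"gripper":0},{"dx":0,"dy":9,"dz":10,"rx":0,"ry":0,"rz":0,"gripper":0},{"dx":0,"dy":11,"dz":14,"rx":0,"ry":0,"rz":0,"gripper":0},{"dx":0,"dy":13,"dz":17,"rx":0,"ry":0,"rz":0,"gripper":0},{"dx":0,"dy":14,"dz":20,"rx":0,"ry":0,"rz":0,"gripper":0},{"dx":0,"dy":15,"dz":22,"rx":0,"ry":0,"rz":0,"gripper":0},{"dx":0,"dy":15,"dz":22,"rx":0,"ry":0,"rz":0,"gripper":0}]'

```text
t: 17.52
eef_pos: [0.6524, -0.224, 0.1555]
ee_rot: [-3.141, -0.001, 0.008]
force: [-1.5, 3.2, 8.7]
width: 0.0878
gripper_force: 4.6
```

```bash
python3 - <<'E'
from station import arm
from h import *
f=arm.grab_frame("scene")
a=cv2.resize(f["frame"][100:220,180:340,::-1],None,fx=4,fy=4,interpolation=cv2.INTER_CUBIC)
cv2.imwrite("pics/c1.png",a)
P=cloud(f);q=P[(P[...,2]>.15)&(P[...,2]<.2)&(abs(P[...,0]-.655)<.012)&(P[...,1]>-.145)&(P[...,1]<-.07)]
print(len(q),q.min(0),q.max(0),q[q[:,2]>.185].mean(0))
E
```

```text
79 [ 0.65157763 -0.12964035  0.16885196] [ 0.66112896 -0.1132774   0.19828808] [ 0.65732545 -0.11899241  0.19281873]
```

View pics/c1.png

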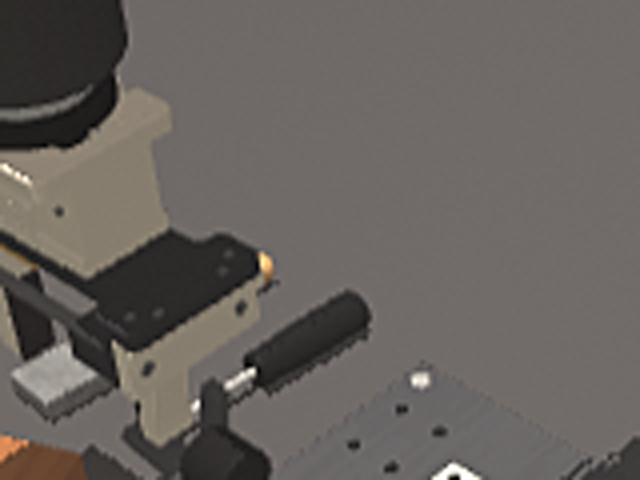

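The catch is at its stop: the pawl tip is near y -119, z 197 mm. In the crop the finger is beyond the tab and the driver is untouched, at about (310,335). Next I'll lift and go over the knob.

Emit:
jog_arm --targets '[{"dx":0,"dy":0,"dz":-38,"rx":0,"ry":0,"rz":0,"gripper":0},{"dx":0,"dy":0,"dz":-76,"rx":0,"ry":0,"rz":0,"gripper":0},{"dx":0,"dy":0,"dz":-114,"rx":0,"ry":0,"rz":0,"gripper":0.2},{"dx":5,"dy":-5,"dz":-148,"rx":0,"ry":0,"rz":0,"gripper":0.3},{"dx":15,"dy":-42,"dz":-148,"rx":0,"ry":0,"rz":0,"gripper":0.3},{"dx":25,"dy":-80,"dz":-148,"rx":0,"ry":0,"rz":0,"gripper":0.3},{"dx":35,"dy":-118,"dz":-148,"rx":0,"ry":0,"rz":0,"gripper":0.3},{"dx":45,"dy":-156,"dz":-148,"rx":0,"ry":0,"rz":0,"gripper":0.3}]'

```text
t: 18.23
eef_pos: [0.6958, -0.0667, 0.3022]
ee_rot: [-3.141, 0.001, 0.007]
force: [0.3, -0.5, -0.1]
width: 0.062
gripper_force: 0.0
```

```bash
python3 - <<'E'
from station import arm
from h import *
s=arm.get_state();print(s["t"],s["eef_pos"],s["ee_rot"],s["width"],s["force"])
for n in["scene","side"]:
    F=arm.grab_frame(n);P=cloud(F)
    q=P[(P[...,2]>.19)&(P[...,2]<.235)&(abs(P[...,0]-.69)<.05)&(abs(P[...,1]+.066)<.03)&(F["frame"].max(2)<90)];print(n,len(q),q.min(0),q.max(0))
    q=P[(P[...,2]>.16)&(P[...,2]<.21)&(abs(P[...,0]-.655)<.012)&(P[...,1]>-.16)&(P[...,1]<-.1)];print("pawl",len(q),q.min(0),q.max(0))
E
```

```text
18.2333 [ 0.6957535  -0.06673931  0.30220575] [-3.14137697e+00  6.62155317e-04  6.64034829e-03] 0.06200823647204366 [ 0.3250765  -0.46502771 -0.11747319]
scene 344 [ 0.68220763 -0.07893953  0.19491083] [ 0.71213953 -0.05090951  0.22449344]
pawl 81 [ 0.65144273 -0.13059331  0.16902316] [ 0.66105939 -0.11177067  0.19793851]
side 329 [ 0.68120189 -0.07943603  0.19689636] [ 0.71173933 -0.05165384  0.22523694]
pawl 169 [ 0.65174202 -0.1342078   0.1603314 ] [ 0.66112515 -0.11343592  0.19879978]
```

Emit:
jog_arm --force 45 --targets '[{"dx":1,"dy":-1,"dz":25,"rx":0,"ry":0,"rz":0,"gripper":0.3},{"dx":1,"dy":-1,"dz":50,"rx":0,"ry":0,"rz":0,"gripper":0.3},{"dx":1,"dy":-1,"dz":72,"rx":0,"ry":0,"rz":0,"gripper":0.3},{"dx":1,"dy":-1,"dz":86,"rx":0,"ry":0,"rz":0,"gripper":0.3},{"dx":1,"dy":-1,"dz":93,"rx":0,"ry":0,"rz":0,"gripper":0.3},{"dx":1,"dy":-1,"dz":93,"rx":0,"ry":0,"rz":0,"gripper":0.3},{"dx":1,"dy":-1,"dz":93,"rx":0,"ry":0,"rz":0,"gripper":0.5},{"dx":1,"dy":-1,"dz":93,"rx":0,"ry":0,"rz":0,"gripper":0.6}]'

```text
t: 19.0
eef_pos: [0.6976, -0.0674, 0.2108]
ee_rot: [3.141, -0.002, 0.007]
force: [0.9, 0.0, 0.8]
width: 0.0527
gripper_force: 0.0
```

Emit:
jog_arm --force 45 --targets '[{"dx":0,"dy":0,"dz":0,"rx":0,"ry":0,"rz":0,"gripper":0.7},{"dx":0,"dy":0,"dz":0,"rx":0,"ry":0,"rz":0,"gripper":0.8},{"dx":0,"dy":0,"dz":0,"rx":0,"ry":0,"rz":0,"gripper":0.9},{"dx":0,"dy":0,"dz":0,"rx":0,"ry":0,"rz":0,"gripper":1},{"dx":0,"dy":0,"dz":0,"rx":0,"ry":0,"rz":0,"gripper":1},{"dx":0,"dy":0,"dz":0,"rx":0,"ry":0,"rz":0,"gripper":1},{"dx":0,"dy":0,"dz":0,"rx":0,"ry":0,"rz":0,"gripper":1},{"dx":0,"dy":0,"dz":0,"rx":0,"ry":0,"rz":0,"gripper":1}]'

```text
t: 19.67
eef_pos: [0.6973, -0.066, 0.21]
ee_rot: [-3.14, -0.001, 0.008]
force: [-1.2, 5.1, 2.4]
width: 0.026
gripper_force: 45.0
```

Emit:
jog_arm --force 45 --targets '[{"dx":-7,"dy":0,"dz":-2,"rx":0,"ry":0,"rz":0,"gripper":1},{"dx":-14.5,"dy":0,"dz":-3.7,"rx":0,"ry":0,"rz":0,"gripper":1},{"dx":-22,"dy":0,"dz":-5,"rx":0,"ry":0,"rz":0,"gripper":1},{"dx":-29.5,"dy":0,"dz":-6,"rx":0,"ry":0,"rz":0,"gripper":1},{"dx":-37,"dy":0,"dz":-6.5,"rx":0,"ry":0,"rz":0,"gripper":1},{"dx":-44,"dy":0,"dz":-6.7,"rx":0,"ry":0,"rz":0,"gripper":1},{"dx":-52,"dy":0,"dz":-6.5,"rx":0,"ry":0,"rz":0,"gripper":1},{"dx":-59,"dy":0,"dz":-6,"rx":0,"ry":0,"rz":0,"gripper":1}]'

```text
t: 20.33
eef_pos: [0.6404, -0.0664, 0.2163]
ee_rot: [-3.14, -0.006, 0.008]
force: [6.6, 4.5, -3.4]
width: 0.0256
gripper_force: 45.0
```

Emit:
jog_arm --force 45 --targets '[{"dx":-7,"dy":0,"dz":1,"rx":0,"ry":0,"rz":0,"gripper":1},{"dx":-15,"dy":0,"dz":2.5,"rx":0,"ry":0,"rz":0,"gripper":1},{"dx":-22,"dy":0,"dz":4,"rx":0,"ry":0,"rz":0,"gripper":1},{"dx":-27,"dy":0,"dz":5.5,"rx":0,"ry":0,"rz":0,"gripper":1},{"dx":-30,"dy":0,"dz":6,"rx":0,"ry":0,"rz":0,"gripper":1},{"dx":-32,"dy":0,"dz":6.5,"rx":0,"ry":0,"rz":0,"gripper":1},{"dx":-33,"dy":0,"dz":6.5,"rx":0,"ry":0,"rz":0,"gripper":1},{"dx":-33,"dy":0,"dz":6.5,"rx":0,"ry":0,"rz":0,"gripper":1}]'

```text
t: 21.0
eef_pos: [0.6098, -0.0666, 0.2111]
ee_rot: [-3.14, -0.011, 0.008]
force: [11.9, 3.2, -2.2]
width: 0.0258
gripper_force: 45.0
```

```bash
python3 - <<'E'
from station import arm
from h import *
f=edges(arm);edges(arm,"scene")
s=arm.get_state();print(s["t"],s["eef_pos"],s["ee_rot"],s["width"],s["force"],s["gripper_force"])
cv2.imwrite("pics/end.png",cv2.resize(f["frame"][195:420,220:460,::-1],(800,600)[:1]+(600,) if False else (640,600)))
for n in["scene","side"]:
    F=arm.grab_frame(n);P=cloud(F)
    q=P[(P[...,2]>.16)&(P[...,2]<.21)&(abs(P[...,0]-.655)<.012)&(P[...,1]>-.16)&(P[...,1]<-.1)];print("pawl",len(q),q.min(0) if len(q) else 0,q.max(0) if len(q) else 0)
E
```

```text
side x range by y [(-178, np.float64(620.8), np.float64(620.8)), (-142, np.float64(613.5), np.float64(620.8)), (-130, np.float64(503.6), np.float64(586.6)), (-118, np.float64(501.1), np.float64(611.0)), (-106, np.float64(501.1), np.float64(617.9)), (-94, np.float64(500.3), np.float64(612.8)), (-82, np.float64(500.3), np.float64(619.9)), (-70, np.float64(501.5), np.float64(614.7)), (-58, np.float64(501.5), np.float64(614.1)), (-46, np.float64(499.9), np.float64(588.8)), (-34, np.float64(499.9), np.float64(597.2)), (-22, np.float64(509.8), np.float64(565.7))]
side y range by x [(507, np.float64(-127.5), np.float64(-19.4)), (519, np.float64(-127.6), np.float64(-26.4)), (531, np.float64(-126.7), np.float64(-19.5)), (543, np.float64(-126.7), np.float64(-25.4)), (555, np.float64(-127.6), np.float64(-18.2)), (567, np.float64(-125.8), np.float64(-18.7)), (579, np.float64(-125.8), np.float64(-26.9)), (591, np.float64(-126.7), np.float64(-26.3)), (603, np.float64(-126.7), np.float64(-27.1))]
scene x range by y [(-166, np.float64(613.7), np.float64(613.7)), (-154, np.float64(625.2), np.float64(
[... 476 characters left out ...]
.0)), (519, np.float64(-126.0), np.float64(-27.4)), (531, np.float64(-126.1), np.float64(-26.5)), (543, np.float64(-126.3), np.float64(-27.2)), (555, np.float64(-126.4), np.float64(-26.3)), (567, np.float64(-124.9), np.float64(-25.2)), (579, np.float64(-125.0), np.float64(-25.6)), (591, np.float64(-116.2), np.float64(-15.0)), (603, np.float64(-124.8), np.float64(-22.4))]
21.1 [ 0.60993585 -0.06656361  0.21116207] [-3.13997276 -0.01122339  0.00849581] 0.02589012567808468 [12.2821031   2.80890202 -1.60258696] 44.99715864658356
pawl 112 [ 0.65082669 -0.13025636  0.1604804 ] [ 0.66106546 -0.11293275  0.19885772]
pawl 171 [ 0.6512276  -0.13363327  0.16020386] [ 0.66116212 -0.11385296  0.19831167]
```

View pics/end.png

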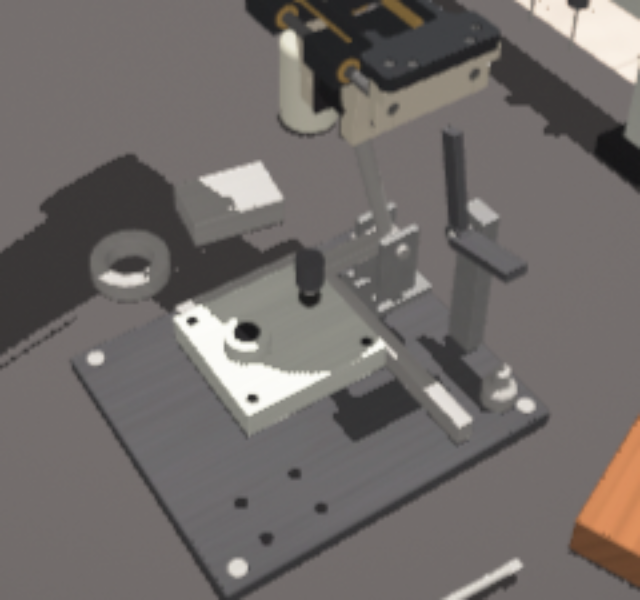

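The foot presses the plate at crop (310,295), the plate sits in the corner, and the catch is open (pawl upright at (455,180)). I'll add a small extra pull to hold the lever at the stop.

Emit:
jog_arm --force 45 --targets '[{"dx":-1,"dy":0,"dz":0,"rx":0,"ry":0,"rz":0,"gripper":1},{"dx":-2,"dy":0,"dz":0,"rx":0,"ry":0,"rz":0,"gripper":1},{"dx":-3,"dy":0,"dz":0,"rx":0,"ry":0,"rz":0,"gripper":1},{"dx":-3,"dy":0,"dz":0,"rx":0,"ry":0,"rz":0,"gripper":1},{"dx":-3,"dy":0,"dz":0,"rx":0,"ry":0,"rz":0,"gripper":1},{"dx":-3,"dy":0,"dz":0,"rx":0,"ry":0,"rz":0,"gripper":1},{"dx":-3,"dy":0,"dz":0,"rx":0,"ry":0,"rz":0,"gripper":1},{"dx":-3,"dy":0,"dz":0,"rx":0,"ry":0,"rz":0,"gripper":1}]'

```text
t: 21.87
eef_pos: [0.6069, -0.0666, 0.2104]
ee_rot: [-3.14, -0.011, 0.008]
force: [14.3, 3.4, -6.7]
width: 0.0257
gripper_force: 45.0
```

```bash
python3 -c "
from station import arm
s=arm.get_state();print(s['eef_pos'],s['force'],s['gripper_force'],s['width'])
print(arm.job_done())"
```

```text
[ 0.60693701 -0.06658523  0.21038207] [14.30418754  3.44617416 -6.65164449] 44.99649167060852 0.025655548995762667
the job is handed in; nothing more can be done
None
```

The job is handed in at about 22 s with no verdict returned: by my measurements the plate is flush in the corner, the catch is open at its stop, and the fingers hold the lever at its stop with the foot on the plate.

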